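# Stage four bench items in order of height on the ring marks

## Robot

A 7-joint arm with a two-finger parallel gripper is mounted at the origin on a cart in front of the work surface, level with it; the furniture and walls round the work are solid. World frame = base frame: x ahead of the robot, y to its left, z up, the work surface at z = 0. Lengths are in m, angles in rad, forces in N, time in s.
With the tool pointing down it reaches from about 0.425 to 0.875 m from the base axis. Payload 4.7 kg.
Tool frame: the origin (TCP) lies midway between the tips of the shut fingers; the grasp point (between the pads) lies 19 mm behind it; z points along the fingers, y is the line along which they close (so a half turn about z gives the same grasp; the last joint's range is limited). The gripper opens to 87 mm and grips with 3 to 60 N. Pads are 19 mm wide; open, the fingers measure 117 mm over their backs; the gripper's body (75 mm by 190 mm) begins 51 mm behind the grasp point.
Start: joints at [-1.172, 0.321, -0.07, 1.45, 0.023, 1.371, -0.057], TCP at [0.244, 0.602, 0.223] pointing down, gripper open.
Joint ranges: [-2.86, 2.86], [-0.3, 2.09], [-1.38, 1.24], [0.06, 2.45], [-1.56, 4.7], [0.09, 2.05], [-2.69, 2.69]. Speed limits (rad/s): [2.57, 2.57, 3.14, 3.14, 3.14, 3.14, 3.14].

## Interface

Orientations are given as a rotation vector (axis times angle).
In Python, from bench import ctrl gives the robot as it stands. The module is installed in compiled form; this text tells all that it offers.
- The arm moves only by the shell command python3 -m handwheel 'ROWS' [FORCE]. ROWS is JSON, a list of rows, each a list of 7 numbers: the finger opening in m, from 0 to 0.087, then the shift along the tool's x, y, z in m, then the turn, a rotation vector about the tool's x, y, z in degrees. A call has 1 to 12 rows; each row shifts and turns the commanded pose from where the row before left it, along the tool's axes as they then stand; what a row does not reach is not made up. A row lasts 1/8 s, in which the tool goes at most 62.5 mm and 10.7 degrees, less where a joint would pass 70% of its speed; a pose out of reach is approached as far as the arm can. A call is refused whole if a number of a shift passes 0.0625 or a number of a turn 10.7, either way. A call with a gripper value outside its range is refused whole. The fingers move at their own pace and stop on an object; FORCE is the grip in N (left out, the last holds). Time passes only in rows, so rows that do not move let the fingers close. It gives the time, the measured TCP pose, the force, the opening and the grip force at its end, in the units of the state.
- ctrl.get_state(): the state, without advancing time (a new reading comes with each control period).
- ctrl.get_image(name): name is "side" or "top" or "wrist"; returns (picture, depth): 480x640x3 uint8, blue, green, red; 480x640 float32, m along the optical axis (not along the pixel's ray), 0 where there is no reading.
- ctrl.camera_info(name): a dict with "intrinsics" (3x3 intrinsics, pixels), "D" ([k1, k2, p1, p2, k3] as OpenCV has them; the pictures are not rectified), "R" (3x3) and "t" (3): a world point X has camera coordinates R X + t. Camera axes: x right, y down, z forward; pixel columns grow to the right and rows downward; lengths in m; the calibration is good to about 2 mm. A picture is of the moment at which its call begins: read the wrist's pose just before it. camera_info takes no time and is no camera call; for the wrist camera it gives the pose at the moment of the call.
- ctrl.close_job(): hands the job in; it is judged then, once.
The state is a dict: "time": time; "joint_positions": joint angles; "qd": joint speeds; "joint_torque": joint torques, N m; "position": TCP position; "tool_rot": TCP orientation; "ft_force": force on the tool from outside, world axes, zero at the start; "torque": the same for the moment, N m; "grip_width": opening from 0.0 (shut) to 1.0 (fully open); "grip_force": force on a finger pad.
Only numpy, scipy, OpenCV 4.12 (cv2) and the standard library are available. Lean on these libraries where they do the work, as an engineer would, in place of code of your own. Each camera call takes 0.05 s, during which the arm holds its last target. There are 200 camera calls.

## Task

Set out the four pieces of bench ware (rubber stopper, red-capped vial, spirit lamp and green-capped jar) for the stock photograph: stand them upright in order of height on the white staging board, one centred on each ring mark, with the shortest on the mark next to the orange knob and the tallest at the grey knob. Leave the timer where it lies.

Things in the scene. Friction and masses are not known exactly. Their poses are not given: they have to be found in the camera images.
- stopper: rubber stopper, red-brown cone standing on its narrow end, 30 mm high, 35 mm across at the top and 28 mm at the foot, 30 g. Loose, upright at the start; origin at the centre of its underside, own z up. Grasp across the upper cone.
- vial: small glass vial with pink contents and a red cap, 51 mm high, 25 mm diameter, 30 g. Loose, upright at the start; origin at the centre of its underside, own z up. Grasp the glass between 10 and 36 mm up.
- lamp: clear glass spirit lamp with its glass cap on (fixed to it), 93 mm high, 160 g; squat round body of 74 mm diameter narrowing to the cap at 54 mm; cap 28 mm diameter from 54 to 69 mm up, narrowing above to 14 mm at the top. Loose, upright at the start; origin at the centre of its underside, own z up. Grasp the cap's lower part from above.
- jar: tall slim white plastic jar with a green cap and a paper label, 128 mm high, straight body of 42 mm diameter up to 95 mm, cap 38 mm from 112 mm up, 120 g. Loose, upright at the start; origin at the centre of its underside, own z up. Grasp round the body.
- mark_0: fixed ring mark printed on the white staging board: blue ring, 62 mm across, with a blue centre dot; origin at its centre on the board's top, 10 mm above the worktop. z up; y along the row (marks 72 mm apart); x across the board, away from the robot, to a lip 46 mm off that rises 4 mm. One end of the row.
- mark_1: fixed ring mark printed on the white staging board: blue ring, 62 mm across, with a blue centre dot; origin at its centre on the board's top, 10 mm above the worktop. z up; y along the row (marks 72 mm apart); x across the board, away from the robot, to a lip 46 mm off that rises 4 mm. Next to mark_0.
- mark_2: fixed ring mark printed on the white staging board: blue ring, 62 mm across, with a blue centre dot; origin at its centre on the board's top, 10 mm above the worktop. z up; y along the row (marks 72 mm apart); x across the board, away from the robot, to a lip 46 mm off that rises 4 mm. Next to mark_1.
- mark_3: fixed ring mark printed on the white staging board: blue ring, 62 mm across, with a blue centre dot; origin at its centre on the board's top, 10 mm above the worktop. z up; y along the row (marks 72 mm apart); x across the board, away from the robot, to a lip 46 mm off that rises 4 mm. The other end of the row.
- start_knob: orange knob, 22 mm diameter and 22 mm high, fixed on one end of the white staging board (344 x 104 mm) in line with the marks, 48 mm beyond the end mark next to it; it may be at either end, the other end has the same knob in grey. Origin at the centre of its foot, on the board's top.
- timer: bystander: white kitchen-style timer with a small display and buttons, 66 x 58 x 20 mm, lying loose on the worktop beside the four things. Origin at the centre of its underside.

How it is judged:
At the end, for the whole second after the job is handed in: Counted from the mark next to the orange knob: stopper, vial, lamp, jar, each within 15 mm of its mark's centre, upright within 0.12 rad, standing on the board (its underside less than 16 mm above the worktop), released and at rest (((horizontal distance between start_knob and mark_0 below 0.08 m and horizontal distance between stopper and mark_0 below 0.015 m and horizontal distance between vial and mark_1 below 0.015 m and horizontal distance between lamp and mark_2 below 0.015 m and horizontal distance between jar and mark_3 below 0.015 m) or (horizontal distance between start_knob and mark_3 below 0.08 m and horizontal distance between stopper and mark_3 below 0.015 m and horizontal distance between vial and mark_2 below 0.015 m and horizontal distance between lamp and mark_1 below 0.015 m and horizontal distance between jar and mark_0 below 0.015 m)) and angle between each of stopper, vial, lamp, jar's own z axis and vertical below 0.12 rad and height (world z) of each of stopper, vial, lamp, jar below 0.016 m and linear speed of each of stopper, vial, lamp, jar below 0.02 m/s and angular speed of each of stopper, vial, lamp, jar below 0.2 rad/s); the robot touches nothing.
It fails at once if the timer is pushed more than 25 mm from where it lay (distance of timer from where it was at the start of the episode above 0.025 m).
It also fails if it takes over 102 s, if anything falls off the work surface, if the arm or the gripper's body presses on something with over 40 N, if the wrist force passes 120 N, or if a joint passes its speed limit or range.

## Working session

There is one attempt and no reset: what is moved stays moved. The work goes in short steps, Python scripts to look and compute and a shell command to move; the robot and the scene stay as the last step left them, time stands still between calls to the robot, and variables do not carry over. Pictures are saved under pics/ and viewed, at most 14 in all, crops included, and the job is handed in when it is done.

```bash
mkdir -p pics; python3 - <<'E'
from bench import ctrl
import cv2,numpy as np
s=ctrl.get_state();print(s)
for n in("top","side"):
    im,d=ctrl.get_image(n);cv2.imwrite(f"pics/{n}0.png",im);np.save(f"pics/{n}0.npy",d)
    i=ctrl.camera_info(n);print(n,i)
E
```

```text
{'time': 0.0, 'joint_positions': array([-1.17192062,  0.32181112, -0.07009589,  1.45165354,  0.02260186,
        1.37083759, -0.05692793]), 'qd': array([-0.0012129 ,  0.00010535, -0.00026481,  0.00047377,  0.00038266,
       -0.00140125, -0.00050794]), 'joint_torque': array([-4.47238572e-04, -4.91293144e+01, -4.04150197e-01, -3.12526023e+01,
       -6.40215911e-02,  4.37454320e-02,  1.73712365e-04]), 'position': array([0.24380948, 0.60193848, 0.22148012]), 'tool_rot': array([-6.00610427e-01, -3.08336859e+00,  2.98932145e-03]), 'ft_force': array([-0.88315055, -0.27845713,  0.41019851]), 'torque': array([ 0.00197941,  0.01248074, -0.00020964]), 'grip_force': 0.0, 'grip_width': 1.0000590997297643}
top {'intrinsics': array([[513.26004916,   0.        , 319.22362089],
       [  0.        , 513.26004916, 232.20596003],
       [  0.        ,   0.        ,   1.        ]]), 'D': array([0.02561936, 0.        , 0.        , 0.        , 0.        ]), 'R': array([[-0.0146334 , -0.99957273, -0.0253024 ],
       [-0.98680561,  0.01851805, -0.16084705],
       [ 0.16124688,  0.02261482, -0.98665496]]), 't': array([0.2074421 , 0.54350051, 0.95818431])}
side {'intrinsics': array([[495.34899831,   0.        , 323.91196808],
       [  0.        , 495.34899831, 241.30389394],
       [  0.        ,   0.        ,   1.        ]]), 'D': array([-0.09411876,  0.        ,  0.        ,  0.        ,  0.        ]), 'R': array([[-0.97561734, -0.21843747, -0.02135143],
       [-0.1103708 ,  0.57237586, -0.81252948],
       [ 0.18970793, -0.79036127, -0.58252893]]), 't': array([ 0.60544831, -0.0161238 ,  0.94897423])}
```

View pics/top0.png

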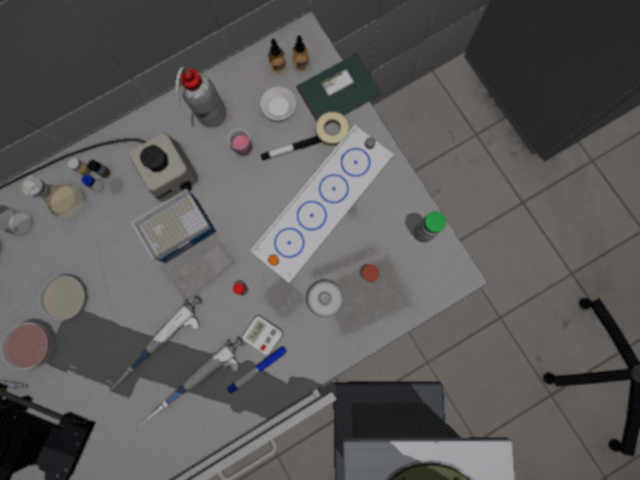

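View pics/side0.png

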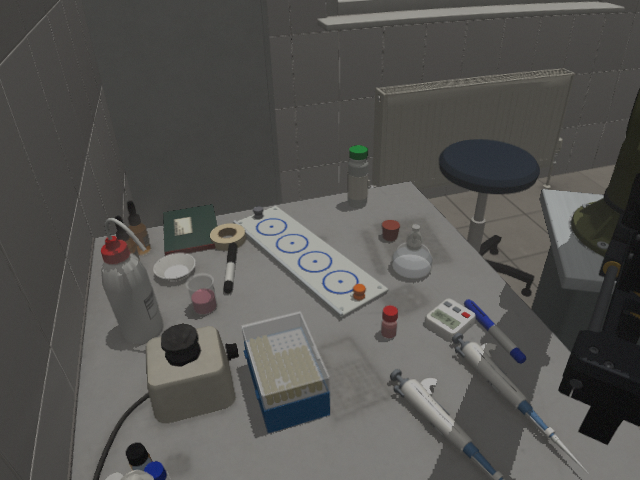

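The top view shows the orange knob at (273,260) and grey at (370,143), with the marks at (289,243), (312,215), (334,189) and (355,162). The vial cap is at (239,289), the lamp at (324,297), the stopper at (371,273), the jar cap at (433,222) and the timer at (262,335). I'll enlarge a crop to read these more closely.

```bash
python3 - <<'E'
import cv2
im=cv2.imread("pics/top0.png")
cv2.imwrite("pics/c1.png",cv2.resize(im[130:330,220:460],None,fx=3,fy=3,interpolation=cv2.INTER_CUBIC))
im=cv2.imread("pics/side0.png")
cv2.imwrite("pics/c2.png",cv2.resize(im[135:345,220:480],None,fx=2.8,fy=2.8,interpolation=cv2.INTER_CUBIC))
E
```

```text
(no output)
```

View pics/c1.png

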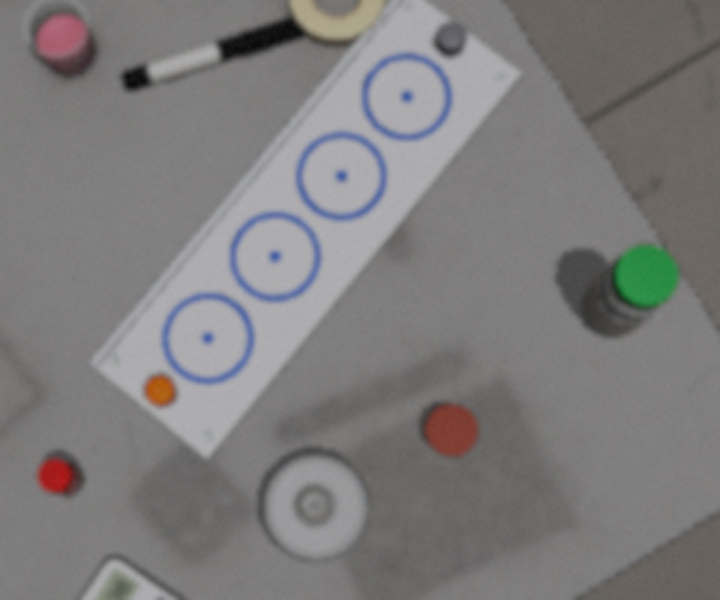

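View pics/c2.png

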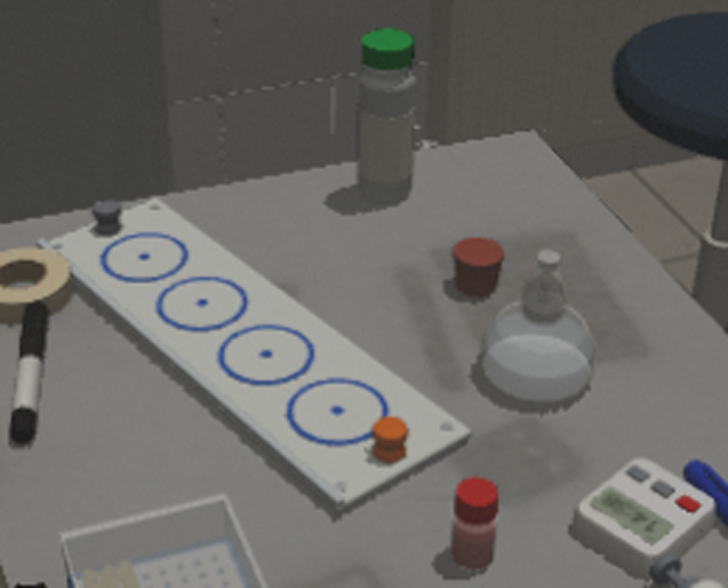

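The crops give sub-pixel centres for the dots, cap tops and stopper top. Orange is at the lower-left end of the row in the top view. I'll back-project from both cameras.

```bash
cat > h.py <<'E'
from bench import ctrl
import cv2,numpy as np
from scipy.spatial.transform import Rotation as Ro
def ray(n,uv,z,info=None):
    i=info or ctrl.camera_info(n);K,D,R,t=(np.array(i[k]) for k in("intrinsics","D","R","t"))
    p=cv2.undistortPoints(np.array([[uv]],float),K,D)[0,0]
    c=-R.T@t;d=R.T@np.array([*p,1]);return c+d*(z-c[2])/d[2]
def to(p,yaw=None):
    """shift in current tool axes to world TCP p; turn deg about tool z to bring closing axis (y) to yaw(deg)"""
    s=ctrl.get_state();R=Ro.from_rotvec(s["tool_rot"]).as_matrix()
    print("t",round(s["time"],2),"pos",s["position"].round(4),"zax",R[:,2].round(3),"grip",round(s["grip_width"]*.087,4),s["grip_force"])
    y=np.degrees(np.arctan2(R[1,1],R[0,1]));print("closing yaw",y.round(1),"shift",(R.T@(np.array(p)-s["position"])).round(4))
    if yaw is not None:
        # tool z down: turning +a about tool z lowers world yaw by a
        print("turn z",((y-yaw+90)%180-90).round(1))
E
python3 - <<'E'
from h import *
T=dict(m0=(207.5,338,.01),m1=(275,257,.01),m2=(342,176,.01),m3=(407,97,.01),knob=(161,390,.032),stopper=(450,430,.03),vial=(56,476,.051),lamp=(315,504,.093),lampbody=(314,505,.03),jar=(646,276,.128))
S=dict(m0=(337,410,.01),m1=(266,354,.01),m2=(202,303,.01),m3=(144,257,.01),knob=(390,428,.032),stopper=(478,252,.03),vial=(476,491,.051),lamp=(548,257,.093),jar=(388,42,.128))
for k,(u,v,z) in T.items():
    a=ray("top",(220+(u+.5)/3-.5,130+(v+.5)/3-.5),z)
    b=None
    if k in S: u,v,z=S[k];b=ray("side",(220+(u+.5)/2.8-.5,135+(v+.5)/2.8-.5),z).round(4)
    print(k,a.round(4),b,np.hypot(*a[:2]).round(3))
print(ctrl.camera_info("wrist"))
print(Ro.from_rotvec(ctrl.get_state()["tool_rot"]).as_matrix().round(3))
E
```

```text
m0 [0.5332 0.2611 0.01  ] [0.5336 0.2628 0.01  ] 0.594
m1 [0.5881 0.2148 0.01  ] [0.5885 0.2175 0.01  ] 0.626
m2 [0.6437 0.1681 0.01  ] [0.6437 0.1717 0.01  ] 0.665
m3 [0.6988 0.1222 0.01  ] [0.6989 0.126  0.01  ] 0.709
knob [0.4961 0.2901 0.032 ] [0.4959 0.298  0.032 ] 0.575
stopper [0.4668 0.1011 0.03  ] [0.4672 0.1058 0.03  ] 0.478
vial [0.4399 0.3552 0.051 ] [0.4407 0.3603 0.051 ] 0.565
lamp [0.418  0.1891 0.093 ] [0.4189 0.198  0.093 ] 0.459
lampbody [0.4195 0.1907 0.03  ] None 0.461
jar [ 0.5488 -0.0111  0.128 ] [ 0.5484 -0.0024  0.128 ] 0.549
{'intrinsics': array([[423.085729  ,   0.        , 318.83072934],
       [  0.        , 423.085729  , 232.74292601],
       [  0.        ,   0.        ,   1.        ]]), 'D': array([-0.01627896,  0.        ,  0.        ,  0.        ,  0.        ]), 'R': array([[ 3.75157876e-01,  9.26960716e-01, -6.31490068e-04],
       [ 8.91420457e-01, -3.60587088e-01,  2.74493207e-01],
       [ 2.54216713e-01, -1.03541212e-01, -9.61588831e-01]]), 't': array([-0.64847846, -0.03301314,  0.39065104])}
[[-0.927  0.375 -0.001]
 [ 0.375  0.927 -0.002]
 [-0.    -0.002 -1.   ]]
```

```bash
python3 -m handwheel '[[0.06,0,0,0,0,0,9],[0.06,0,0,0,0,0,9],[0.06,-0.045,-0.022,0,0,0,0],[0.06,-0.045,-0.022,0,0,0,0],[0.06,-0.045,-0.022,0,0,0,0],[0.06,-0.045,-0.022,0,0,0,0],[0.06,-0.045,-0.022,0,0,0,0],[0.06,-0.045,-0.022,0,0,0,0],[0.06,-0.045,-0.022,0,0,0,0],[0.06,-0.045,-0.022,0,0,0,0],[0.06,-0.045,-0.022,0,0,0,0],[0.06,0,0,0,0,0,0]]' 20
python3 - <<'E'
from h import *
to((.467,.1035,.2),50.2)
i=ctrl.camera_info("wrist");im,d=ctrl.get_image("wrist");cv2.imwrite("pics/w1.png",im)
import pickle;pickle.dump(i,open("pics/w1.pkl","wb"))
E
```

```text
time: 1.6
position: [0.4281, 0.186, 0.2225]
tool_rot: [1.087, 2.947, -0.001]
ft_force: [-0.2, 0.3, 0.3]
grip_width: 0.691
grip_force: 0.0
t 1.6 pos [0.4281 0.186  0.2225] zax [ 0.    -0.001 -1.   ] grip 0.0601 0.0
closing yaw 49.5 shift [-0.0831 -0.0375  0.0226]
turn z -0.7
```

View pics/w1.png

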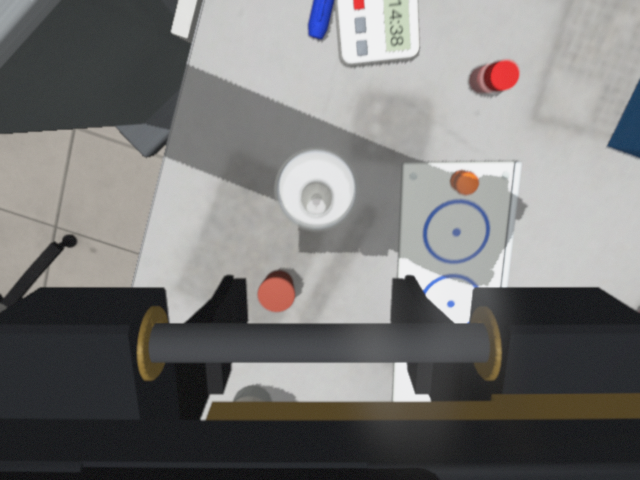

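The wrist view shows the lamp at (316,190), stopper top at (276,288), vial cap top at (504,74), and mark dots at (456,232) and (451,304). I'll take a third reading from it.

```bash
python3 - <<'E'
from h import *;import pickle
i=pickle.load(open("pics/w1.pkl","rb"));im=cv2.imread("pics/w1.png")
cv2.imwrite("pics/w1c.png",cv2.resize(im[140:330,240:380],None,fx=3,fy=3,interpolation=cv2.INTER_CUBIC))
for k,uv,z in(("m0",(456,232),.01),("m1",(451,303.5),.01),("stopper",(276,288),.03),("vial",(504,74),.051),("lamptop",(316,197),.093),("lampbody",(315.5,189),.03),("knob",(466,181),.032)):print(k,ray("",uv,z,i).round(4))
E
```

```text
m0 [0.5335 0.2616 0.01  ]
m1 [0.5894 0.216  0.01  ]
stopper [0.4618 0.1051 0.03  ]
vial [0.4389 0.3573 0.051 ]
lamptop [0.4126 0.1955 0.093 ]
lampbody [0.4162 0.1914 0.03  ]
knob [0.4929 0.2923 0.032 ]
```

View pics/w1c.png

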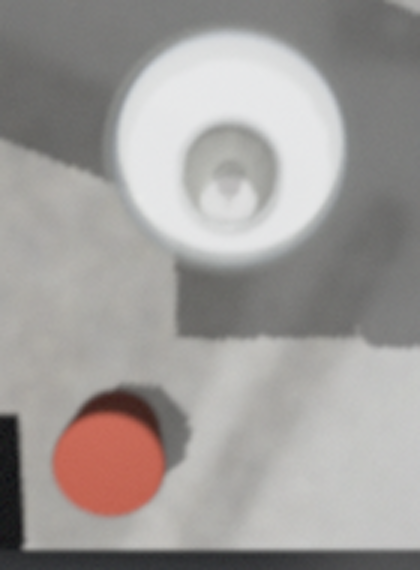

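Corrected with the enlarged crop (stopper top at (276,294), lamp top at (316.5,206.5)), the wrist view agrees with the top camera. Next is picking the stopper at (.4665,.1012).

```bash
python3 -m handwheel '[[0.06,-0.042,-0.020,0,0,0,0],[0.06,-0.042,-0.0195,0,0,0,0],[0.06,0,0,0.05,0,0,0],[0.06,0,0,0.05,0,0,0],[0.06,0,0,0.05,0,0,0],[0.06,0,0,0.04,0,0,0],[0.06,0,0,0.02,0,0,0],[0.06,0,0,0.006,0,0,0],[0.02,0,0,0,0,0,0],[0.02,0,0,0,0,0,0],[0.02,0,0,0,0,0,0],[0.02,0,0,0,0,0,0]]' 15
python3 -c "
from h import *
to((.5333,.2613,.018),50.2)"
```

```text
time: 3.15
position: [0.4661, 0.1063, 0.0073]
tool_rot: [1.075, 2.951, 0.002]
ft_force: [0.2, -0.7, 2.2]
grip_width: 0.376
grip_force: 15.2
t 3.15 pos [0.4661 0.1063 0.0073] zax [ 0.001  0.001 -1.   ] grip 0.0327 15.204261191429396
closing yaw 50.0 shift [ 0.0483  0.1619 -0.0105]
turn z -0.2
```

```bash
python3 -m handwheel '[[0.02,0,0,-0.03,0,0,0],[0.02,0,0,-0.05,0,0,0],[0.02,0,0,-0.05,0,0,0],[0.02,0.01,0.035,0,0,0,0],[0.02,0.014,0.042,0,0,0,0],[0.02,0.014,0.042,0,0,0,0],[0.02,0.0137,0.042,0,0,0,0],[0.02,0,0,0.04,0,0,0],[0.02,0,0,0.04,0,0,0],[0.02,0,0,0,0,0,0]]' 15
python3 -c "
from h import *
to((.5306,.2636,.018),50.2)"
```

```text
time: 4.4
position: [0.5269, 0.2612, 0.0535]
tool_rot: [-1.074, -2.948, 0.009]
ft_force: [-0.5, -0.1, 0.5]
grip_width: 0.374
grip_force: 15.2
t 4.4 pos [0.5269 0.2612 0.0535] zax [-0.006 -0.004 -1.   ] grip 0.0325 15.208860720385928
closing yaw 50.0 shift [-0.0014  0.0045  0.0354]
turn z -0.2
```

```bash
python3 -m handwheel '[[0.02,-0.0014,0.0045,0.022,0,0,0],[0.02,0,0,0.012,0,0,0],[0.02,0,0,0,0,0,0],[0.02,0,0,0,0,0,0]]' 15
python3 -c "
from h import *
to((.5306,.2636,.018),50.2)"
```

```text
time: 4.9
position: [0.534, 0.2653, 0.0232]
tool_rot: [1.076, 2.951, 0.001]
ft_force: [0.2, -0.3, -0.1]
grip_width: 0.372
grip_force: 15.2
t 4.9 pos [0.534  0.2653 0.0232] zax [ 0.001  0.001 -1.   ] grip 0.0324 15.208808635698006
closing yaw 49.9 shift [ 0.0015 -0.0035  0.0052]
turn z -0.3
```

```bash
python3 -m handwheel '[[0.02,0.0015,-0.0035,0.005,0,0,0],[0.02,0,0,0,0,0,0],[0.02,0,0,0,0,0,0]]' 15
python3 -c "
from h import *
to((.5306,.2636,.018),50.2)"
```

```text
time: 5.28
position: [0.5301, 0.2634, 0.0178]
tool_rot: [1.076, 2.952, 0.0]
ft_force: [-1.0, -0.2, 0.3]
grip_width: 0.374
grip_force: 15.1
t 5.28 pos [0.5301 0.2634 0.0178] zax [ 0.  0. -1.] grip 0.0325 15.142129726073108
closing yaw 49.9 shift [-0.0002  0.0005 -0.0002]
turn z -0.3
```

```bash
python3 -m handwheel '[[0.046,0,0,0,0,0,0],[0.046,0,0,0,0,0,0],[0.046,0,0,-0.05,0,0,0],[0.046,0,0,-0.05,0,0,0],[0.05,0,0,-0.05,0,0,0],[0.05,0.043,0.004,0,0,0,0],[0.05,0.043,0.004,0,0,0,0],[0.05,0.0425,0.005,0,0,0,0],[0.05,0,0,0.03,0,0,0],[0.05,0,0,0,0,0,0],[0.05,0,0,0,0,0,0]]' 15
python3 - <<'E'
from h import *
to((.440,.356,.006),50.2)
im,d=ctrl.get_image("top");cv2.imwrite("pics/t2.png",cv2.resize(im[130:370,200:460],None,fx=2.5,fy=2.5,interpolation=cv2.INTER_CUBIC))
E
```

```text
time: 6.65
position: [0.441, 0.3555, 0.1383]
tool_rot: [1.078, 2.95, 0.001]
ft_force: [1.7, 0.4, -0.2]
grip_width: 0.574
grip_force: 0.0
t 6.65 pos [0.441  0.3555 0.1383] zax [ 0.001  0.    -1.   ] grip 0.05 0.0
closing yaw 49.9 shift [ 0.0011 -0.0004  0.1323]
turn z -0.3
```

View pics/t2.png

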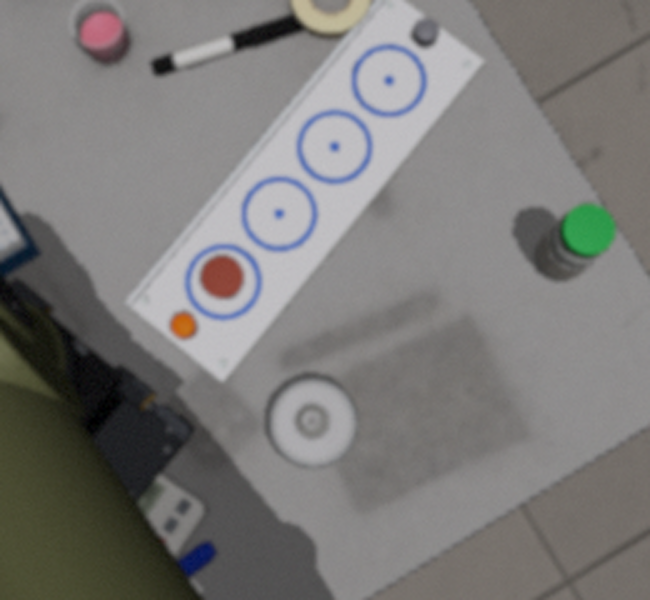

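The stopper's top is at crop (222,276), upright inside the ring at (224,282). I'll descend on the vial and compute the stopper's offset at the same time.

```bash
python3 -m handwheel '[[0.05,0.001,-0.0004,0.05,0,0,0],[0.05,0,0,0.05,0,0,0],[0.05,0,0,0.025,0,0,0],[0.05,0,0,0.007,0,0,0],[0.05,0,0,0,0,0,0],[0.015,0,0,0,0,0,0],[0.015,0,0,0,0,0,0],[0.015,0,0,0,0,0,0],[0.015,0,0,0,0,0,0],[0.015,0,0,0,0,0,0]]' 12
python3 - <<'E'
from h import *
print("stopper",ray("top",(200+222.5/2.5-.5,130+276.5/2.5-.5),.04))
to((.5885,.2155,.018),50.2)
E
```

```text
time: 7.95
position: [0.4394, 0.3567, 0.0061]
tool_rot: [1.075, 2.951, 0.001]
ft_force: [-0.3, 0.5, 3.8]
grip_width: 0.282
grip_force: 12.0
stopper [0.53336289 0.25922321 0.04      ]
t 7.95 pos [0.4394 0.3567 0.0061] zax [ 0.001  0.001 -1.   ] grip 0.0246 11.999954706989229
closing yaw 50.0 shift [-0.205  -0.0121 -0.0119]
turn z -0.2
```

```bash
python3 -m handwheel '[[0.015,0,0,-0.03,0,0,0],[0.015,0,0,-0.04,0,0,0],[0.015,-0.02,0,-0.04,0,0,0],[0.015,-0.045,-0.004,0,0,0,0],[0.015,-0.05,-0.004,0,0,0,0],[0.015,-0.05,-0.004,0,0,0,0],[0.015,-0.04,0,0,0,0,0],[0.015,0,0,0.03,0,0,0],[0.015,0,0,0.03,0,0,0],[0.015,0,0,0.02,0,0,0],[0.015,0,0,0,0,0,0],[0.015,0,0,0,0,0,0]]' 12
python3 - <<'E'
from h import *
to((.5885,.2155,.0168),50.2)
E
```

```text
time: 9.45
position: [0.5891, 0.2156, 0.0366]
tool_rot: [1.075, 2.951, 0.002]
ft_force: [0.7, 0.3, 0.5]
grip_width: 0.285
grip_force: 12.0
t 9.45 pos [0.5891 0.2156 0.0366] zax [ 0.002  0.001 -1.   ] grip 0.0248 11.999731538817286
closing yaw 50.0 shift [ 0.0004 -0.0005  0.0198]
turn z -0.2
```

```bash
python3 -m handwheel '[[0.015,0,0,0.012,0,0,0],[0.015,0,0,0.0075,0,0,0],[0.015,0,0,0,0,0,0],[0.04,0,0,0,0,0,0],[0.04,0,0,0,0,0,0],[0.04,0,0,-0.05,0,0,0],[0.04,0,0,-0.05,0,0,0],[0.055,0.025,-0.028,-0.05,0,0,0],[0.055,0.03,-0.034,0,0,0,0],[0.055,0.03,-0.034,0,0,0,0],[0.055,0.029,-0.0325,0,0,0,0],[0.055,0,0,0,0,0,0]]' 12
python3 -m handwheel '[[0.055,0,0,0,0,0,0]]'
python3 - <<'E'
from h import *
to((.4185,.1905,.066),50.2)
E
```

```text
time: 10.95
position: [0.4158, 0.1902, 0.1661]
tool_rot: [-1.072, -2.951, -0.002]
ft_force: [0.3, 0.3, 0.5]
grip_width: 0.631
grip_force: 0.0
time: 11.08
position: [0.4192, 0.1905, 0.1667]
tool_rot: [1.075, 2.95, 0.002]
ft_force: [0.4, 0.2, -0.9]
grip_width: 0.631
grip_force: 0.0
t 11.07 pos [0.4192 0.1905 0.1667] zax [ 0.002  0.001 -1.   ] grip 0.0549 0.0
closing yaw 49.9 shift [ 0.0007 -0.0007  0.1007]
turn z -0.3
```

```bash
python3 -m handwheel '[[0.055,0.0007,-0.0007,0.05,0,0,0],[0.055,0,0,0.04,0,0,0],[0.055,0,0,0.015,0,0,0],[0.055,0,0,0.005,0,0,0],[0.055,0,0,0,0,0,0],[0.02,0,0,0,0,0,0],[0.02,0,0,0,0,0,0],[0.02,0,0,0,0,0,0],[0.02,0,0,0,0,0,0],[0.02,0,0,0,0,0,0]]' 20
python3 - <<'E'
from h import *
to((.6438,.169,.068),50.2)
im,d=ctrl.get_image("side");cv2.imwrite("pics/s3.png",cv2.resize(im[135:345,220:480],None,fx=2.8,fy=2.8,interpolation=cv2.INTER_CUBIC))
E
```

```text
time: 12.32
position: [0.4177, 0.1904, 0.0564]
tool_rot: [1.075, 2.951, 0.001]
ft_force: [0.5, 0.1, 0.4]
grip_width: 0.305
grip_force: 20.0
t 12.32 pos [0.4177 0.1904 0.0564] zax [ 0.001  0.001 -1.   ] grip 0.0265 19.973121618968435
closing yaw 50.0 shift [-0.1869  0.129  -0.0115]
turn z -0.2
```

View pics/s3.png

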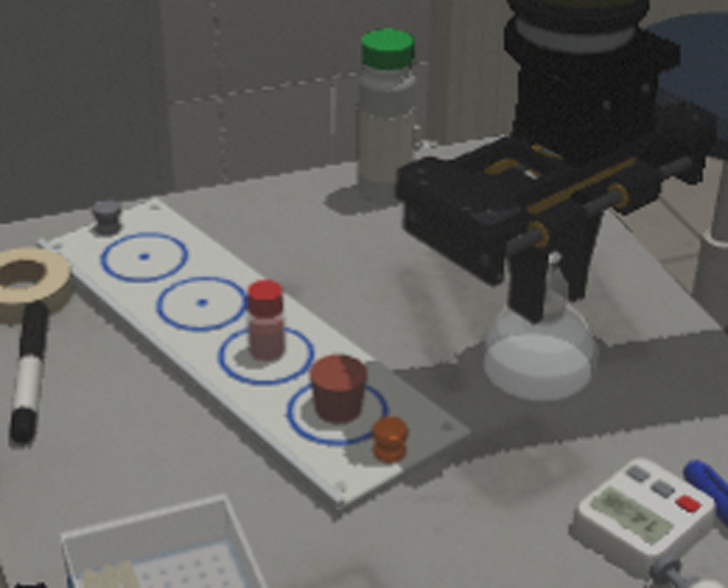

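Stopper and vial stand upright in their rings, and the lamp's cap is between the fingers. Next I'll carry the lamp to mark 2.

```bash
python3 -m handwheel '[[0.02,0,0,-0.02,0,0,0],[0.02,0,0,-0.04,0,0,0],[0.02,0,0,-0.04,0,0,0],[0.02,-0.02,0.014,-0.02,0,0,0],[0.02,-0.037,0.025,0,0,0,0],[0.02,-0.037,0.025,0,0,0,0],[0.02,-0.037,0.025,0,0,0,0],[0.02,-0.036,0.025,0,0,0,0],[0.02,-0.02,0.015,0,0,0,0],[0.02,0,0,0,0,0,0],[0.02,0,0,0,0,0,0]]' 25
python3 - <<'E'
from h import *
to((.6438,.169,.067),50.2)
E
```

```text
time: 13.75
position: [0.6424, 0.1687, 0.1752]
tool_rot: [-1.075, -2.95, 0.002]
ft_force: [-0.5, 0.8, -1.3]
grip_width: 0.306
grip_force: 24.9
t 13.75 pos [0.6424 0.1687 0.1752] zax [-0.002 -0.    -1.   ] grip 0.0266 24.88844521343708
closing yaw 50.0 shift [-0.0011  0.0013  0.1082]
turn z -0.2
```

```bash
python3 -m handwheel '[[0.02,-0.001,0.001,0.04,0,0,0],[0.02,0,0,0.035,0,0,0],[0.02,0,0,0.02,0,0,0],[0.02,0,0,0.008,0,0,0],[0.02,0,0,0,0,0,0],[0.02,0,0,0,0,0,0]]' 25
python3 - <<'E'
from h import *
to((.6438,.169,.067),50.2)
i=ctrl.camera_info("side");im,d=ctrl.get_image("side");cv2.imwrite("pics/s4.png",cv2.resize(im[135:345,220:480],None,fx=2.8,fy=2.8,interpolation=cv2.INTER_CUBIC))
E
```

```text
time: 14.5
position: [0.646, 0.169, 0.0747]
tool_rot: [1.075, 2.95, 0.003]
ft_force: [-0.7, 0.2, -0.4]
grip_width: 0.299
grip_force: 24.9
t 14.5 pos [0.646  0.169  0.0747] zax [ 0.003  0.001 -1.   ] grip 0.026 24.88916872011032
closing yaw 50.0 shift [ 0.0017 -0.0014  0.0077]
turn z -0.2
```

View pics/s4.png

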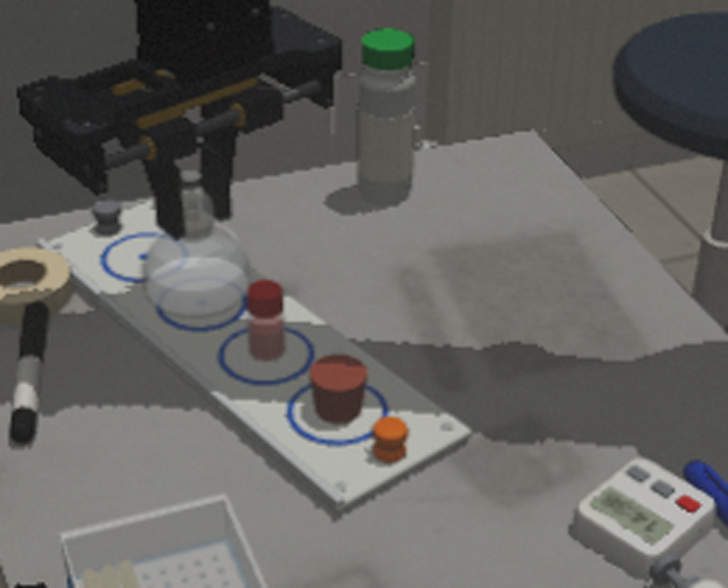

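The lamp hangs upright over mark 2's ring. I'll lower the last 7 mm.

```bash
python3 -m handwheel '[[0.02,0.0017,-0.0014,0.005,0,0,0],[0.02,0,0,0.002,0,0,0],[0.02,0,0,0,0,0,0]]' 25
python3 - <<'E'
from h import *
to((.6438,.169,.066),50.2)
E
```

```text
time: 14.92
position: [0.6428, 0.1687, 0.0664]
tool_rot: [1.076, 2.952, 0.0]
ft_force: [-0.9, 0.2, 1.3]
grip_width: 0.3
grip_force: 25.0
t 14.93 pos [0.6428 0.1687 0.0664] zax [ 0.  0. -1.] grip 0.0261 24.951941442232055
closing yaw 50.0 shift [-0.0006  0.0008  0.0004]
turn z -0.2
```

```bash
python3 -m handwheel '[[0.05,0,0,0,0,0,0],[0.05,0,0,0,0,0,0],[0.05,0,0,-0.05,0,0,0],[0.06,0,0,-0.05,0,0,0],[0.06,0,0,-0.05,0,0,0],[0.065,-0.02,-0.040,0,0,0,0],[0.065,-0.02,-0.040,0,0,0,0],[0.065,-0.02,-0.040,0,0,0,0],[0.065,-0.02,-0.040,0,0,0,0],[0.065,-0.0225,-0.037,0,0,0,0],[0.065,0,0,0,0,0,0],[0.065,0,0,0,0,0,0]]'
python3 - <<'E'
from h import *
to((.549,-.009,.2),50.2)
i=ctrl.camera_info("wrist");im,d=ctrl.get_image("wrist");cv2.imwrite("pics/w5.png",im)
import pickle;pickle.dump(i,open("pics/w5.pkl","wb"))
im,d=ctrl.get_image("top");cv2.imwrite("pics/t5.png",cv2.resize(im[130:370,200:460],None,fx=2.5,fy=2.5,interpolation=cv2.INTER_CUBIC))
E
```

```text
time: 16.42
position: [0.5947, -0.0473, 0.2161]
tool_rot: [1.075, 2.952, 0.002]
ft_force: [0.1, -0.2, -0.4]
grip_width: 0.742
grip_force: 0.0
t 16.43 pos [ 0.5947 -0.0473  0.2161] zax [ 0.     0.001 -1.   ] grip 0.0646 0.0
closing yaw 50.0 shift [ 0.0596 -0.0001  0.0161]
turn z -0.2
```

View pics/w5.png

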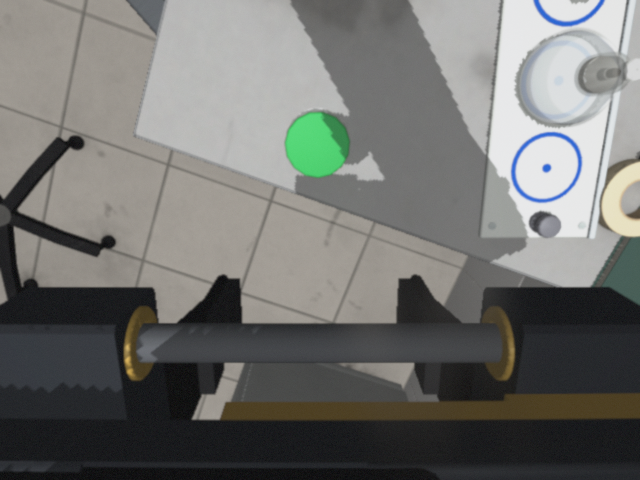

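View pics/t5.png

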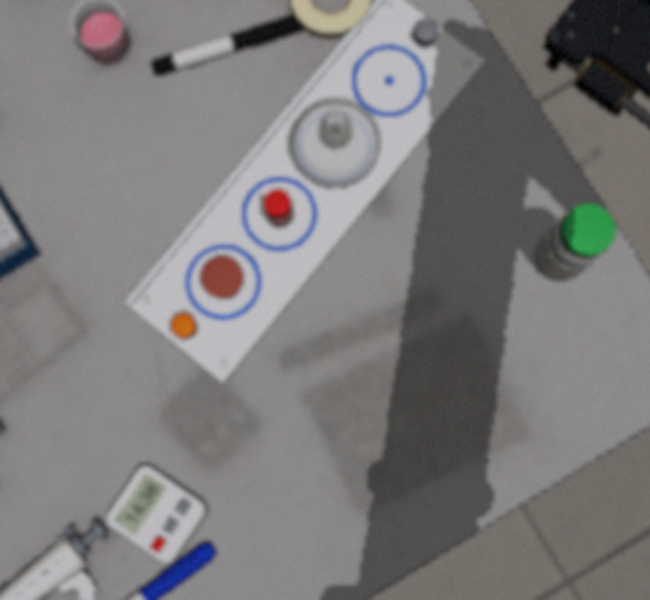

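The wrist view shows the jar cap centred at (317,144). The top crop shows the vial cap at (277,204), the lamp cap tip at (335,128) and the stopper at (222,276), with the timer untouched.

```bash
python3 - <<'E'
from h import *;import pickle
i=pickle.load(open("pics/w5.pkl","rb"))
print("jar",ray("",(317,144),.128,i),"m3",ray("",(546.5,168),.01,i))
f=lambda u,v,z:ray("top",(200+(u+.5)/2.5-.5,130+(v+.5)/2.5-.5),z).round(4)
print("vial",f(277,204,.061),"lamptop",f(335,128,.103),"lampbody",f(334,142,.04),"stopper",f(222,276,.04))
E
```

```text
jar [ 0.54938451 -0.01169294  0.128     ] m3 [0.70008452 0.12328661 0.01      ]
vial [0.586  0.2144 0.061 ] lamptop [0.6346 0.1685 0.103 ] lampbody [0.64  0.169 0.04 ] stopper [0.5334 0.2592 0.04  ]
```

```bash
python3 -m handwheel '[[0.065,0.029,-0.001,0,0,0,0],[0.065,0.029,-0.001,0,0,0,0],[0.065,0,0,0.02,0,0,0],[0.065,0,0,0,0,0,0],[0.065,0,0,0,0,0,0]]'
python3 - <<'E'
from h import *
to((.549,-.0115,.067),50.2)
E
```

```text
time: 17.15
position: [0.5493, -0.0118, 0.1965]
tool_rot: [1.074, 2.952, -0.0]
ft_force: [0.6, -0.4, -0.1]
grip_width: 0.744
grip_force: 0.0
t 17.15 pos [ 0.5493 -0.0118  0.1965] zax [ 0.001 -0.    -1.   ] grip 0.0647 0.0
closing yaw 50.0 shift [0.0005 0.     0.1295]
turn z -0.2
```

```bash
python3 -m handwheel '[[0.065,0,0,0.04,0,0,0],[0.065,0,0,0.04,0,0,0],[0.065,0,0,0.035,0,0,0],[0.065,0,0,0.0145,0,0,0],[0.065,0,0,0,0,0,0],[0.035,0,0,0,0,0,0],[0.035,0,0,0,0,0,0],[0.035,0,0,0,0,0,0],[0.035,0,0,0,0,0,0],[0.035,0,0,0,0,0,0]]' 20
python3 - <<'E'
from h import *
to((.699,.123,.078),50.2)
E
```

```text
time: 18.4
position: [0.5496, -0.012, 0.0673]
tool_rot: [1.075, 2.95, 0.002]
ft_force: [-0.2, 0.3, 5.1]
grip_width: 0.48
grip_force: 20.0
t 18.4 pos [ 0.5496 -0.012   0.0673] zax [ 0.002  0.    -1.   ] grip 0.0418 19.97392093820963
closing yaw 50.0 shift [-0.0276  0.1995 -0.0103]
turn z -0.2
```

```bash
python3 -m handwheel '[[0.035,0,0,-0.02,0,0,0],[0.035,0,0,-0.03,0,0,0],[0.035,0,0,-0.03,0,0,0],[0.035,-0.003,0.025,0,0,0,0],[0.035,-0.005,0.04,0,0,0,0],[0.035,-0.005,0.04,0,0,0,0],[0.035,-0.005,0.04,0,0,0,0],[0.035,-0.005,0.035,0,0,0,0],[0.035,-0.0046,0.0195,0,0,0,0],[0.035,0,0,0.03,0,0,0],[0.035,0,0,0,0,0,0],[0.035,0,0,0,0,0,0]]'
python3 - <<'E'
from h import *
to((.699,.123,.078),50.2)
E
```

```text
time: 19.9
position: [0.6981, 0.1223, 0.1168]
tool_rot: [-1.076, -2.951, 0.001]
ft_force: [0.3, -0.2, -1.7]
grip_width: 0.476
grip_force: 20.0
t 19.9 pos [0.6981 0.1223 0.1168] zax [-0. -0. -1.] grip 0.0414 19.977977164671756
closing yaw 49.9 shift [-0.0002  0.0011  0.0387]
turn z -0.3
```

```bash
python3 -m handwheel '[[0.035,0,0.001,0.02,0,0,0],[0.035,0,0,0.013,0,0,0],[0.035,0,0,0.003,0,0,0],[0.035,0,0,0,0,0,0],[0.035,0,0,0,0,0,0]]'
python3 - <<'E'
from h import *
to((.699,.123,.0775),50.2)
E
```

```text
time: 20.52
position: [0.6994, 0.1235, 0.0812]
tool_rot: [1.075, 2.951, 0.001]
ft_force: [0.5, 0.1, -1.0]
grip_width: 0.478
grip_force: 20.0
t 20.52 pos [0.6994 0.1235 0.0812] zax [ 0.001  0.    -1.   ] grip 0.0416 19.9778499675449
closing yaw 50.0 shift [-0.     -0.0006  0.0037]
turn z -0.2
```

```bash
python3 -m handwheel '[[0.035,0,0,0.0035,0,0,0],[0.035,0,0,0,0,0,0],[0.035,0,0,0,0,0,0],[0.062,0,0,0,0,0,0],[0.062,0,0,0,0,0,0],[0.062,0,0,-0.03,0,0,0],[0.062,0,0,-0.05,0,0,0],[0.062,0,0,-0.06,0,0,0],[0.062,0,-0.06,-0.02,0,0,0],[0.062,0,-0.06,0,0,0,0],[0.062,0,-0.06,0,0,0,0],[0.062,0,-0.03,0,0,0,0]]'
python3 -m handwheel '[[0.062,0,0,0,0,0,0],[0.062,0,0,0,0,0,0]]'
python3 - <<'E'
from h import *
im,d=ctrl.get_image("top");a=cv2.resize(im[130:280,270:420],None,fx=4,fy=4,interpolation=cv2.INTER_CUBIC)[:, :400*2]
cv2.imwrite("pics/t6.png",a)
im,d=ctrl.get_image("side");cv2.imwrite("pics/s6.png",cv2.resize(im[135:345,220:480],None,fx=2.8,fy=2.8,interpolation=cv2.INTER_CUBIC))
E
```

```text
time: 22.02
position: [0.5621, -0.0403, 0.2373]
tool_rot: [1.082, 2.949, 0.001]
ft_force: [0.2, -0.4, 1.9]
grip_width: 0.718
grip_force: 0.0
time: 22.28
position: [0.5647, -0.0356, 0.237]
tool_rot: [1.074, 2.952, 0.002]
ft_force: [-0.1, 0.1, 0.0]
grip_width: 0.711
grip_force: 0.0
```

View pics/t6.png

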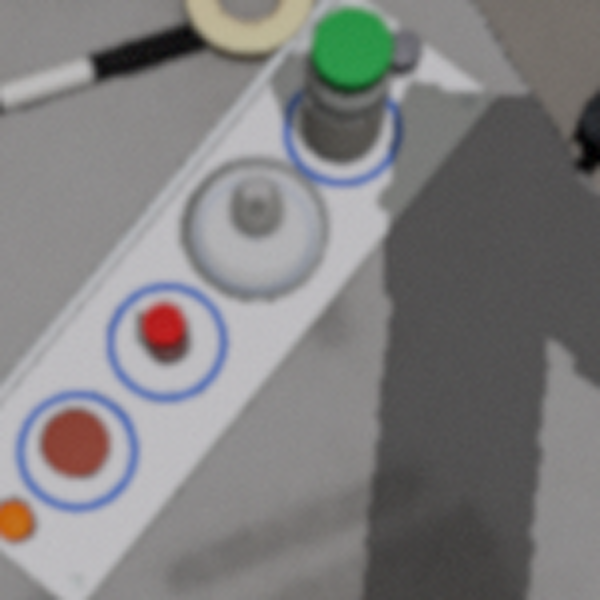

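View pics/s6.png

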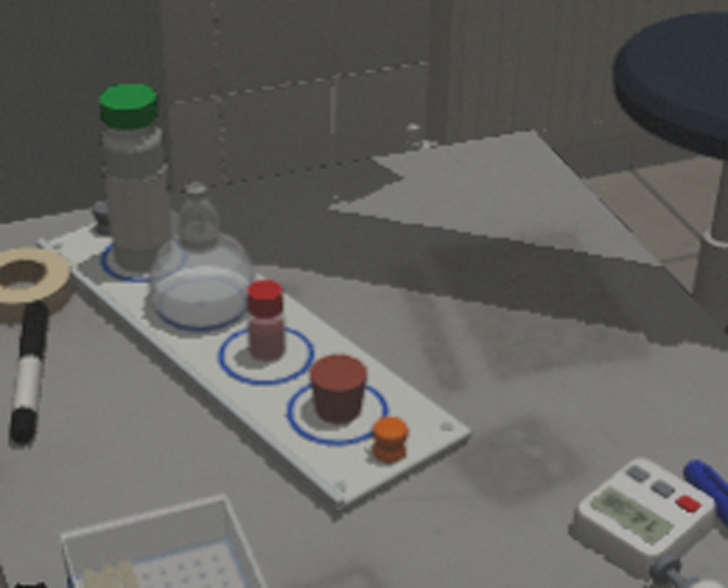

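All four stand on their rings in order. I'll check the numbers from cap-top centres: jar (352,47), lamp tip (256,205), vial (163,326), stopper (76,442).

```bash
python3 - <<'E'
from h import *
f=lambda u,v,z:ray("top",(270+(u+.5)/4-.5,130+(v+.5)/4-.5),z).round(4)
g=lambda u,v,z:ray("side",(220+(u+.5)/2.8-.5,135+(v+.5)/2.8-.5),z).round(4)
for k,m,a,b,z in(("jar",(.699,.123),(352,47),(129,97),.138),("lamp",(.6438,.169),(256,203),(196,187),.103),("vial",(.5885,.2155),(163,326),(265,291),.061),("stop",(.5333,.2613),(76,442),(338,372),.04)):
    print(k,m,f(*a,z),g(*b,z))
E
```

```text
jar (0.699, 0.123) [0.6986 0.1237 0.138 ] [0.697  0.1296 0.138 ]
lamp (0.6438, 0.169) [0.6356 0.1686 0.103 ] [0.6409 0.1753 0.103 ]
vial (0.5885, 0.2155) [0.5864 0.2146 0.061 ] [0.5869 0.2198 0.061 ]
stop (0.5333, 0.2613) [0.5333 0.259  0.04  ] [0.5328 0.2634 0.04  ]
```

```bash
python3 -c "
from bench import ctrl
print(ctrl.close_job())"
```

```text
the job is handed in; nothing more can be done
None
```

I handed the job in at about 22 s: from the orange knob, the stopper, vial, lamp and jar stand upright on their marks, each measured within 9 mm of centre (limit 15 mm), and the timer is where it lay; no verdict came back.

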